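# Refit the amplifier's volume knob

### The job

The volume knob has come off the small headphone amplifier. Put it back on the bare spindle, turning it gently to and fro until you feel its keyway find the spindle's key, and press it fully home; then turn the volume right down to off and let go. Do not force the knob, and leave the things round about where they are.

Things in the scene. Friction and masses are not known exactly. Their poses are not given: they have to be found in the camera images.
- knob: Loose volume knob: round, finely fluted aluminium, 44 mm diameter, 36 mm high, about 0.11 kg, standing upright on the desk with its bore down. Origin: centre of its underside; z up along its axis; x along the thin dark pointer line on its top.
- knob_bore (a point): Centre of the bore's mouth in the knob's underside. The bore is blind, 17.5 mm diameter, 22.5 mm deep, with one keyway along its whole depth exactly under the pointer line: 6.4 mm wide, reaching to 17 mm from the axis.
- knob_mark (a point): Outer end of the pointer line on the knob's top, 20 mm from the axis, 36 mm above the knob's underside.
- amp: The headphone amplifier, fixed to the desk: a low dark steel box with an aluminium front, 120 mm deep (x), 170 mm wide (y), top panel 46 mm above the desk. Origin: under its centre at desk height; its front faces its own -x.
- spindle_tip (a point): Top centre of the bare black volume spindle, 24 mm above the amplifier's top panel; a fixed point on the spindle's upright axis, its axes are the amplifier's and do not show how the spindle is turned. Downward: a chamfer from 10 to 16 mm diameter over 3.5 mm, then a plain pilot of 16 mm diameter that centres the knob.
- key_level (a point): Point on the spindle's axis 12 mm above the panel, at the top of its one key: 5 mm wide, 9 mm high, top edges rounded 1.2 mm, reaching to 15 mm from the axis to one side. A knob turned wrongly slips over the pilot and rests here, its underside 12 mm above the panel. The key was left 0.5 to 2.1 rad clockwise (seen from above) of the off stop; its exact angle is not measured.
- shoulder (a point): Point on the spindle's axis 3 mm above the panel, at its 33 mm shoulder. With the keyway over the key (about 0.05 rad play either way) the knob drops 9 mm from the key's top and sits here: fully home. Turning the spindle takes 0.09 N m (a knob resting on the key drags it round above about 15 N of press): clockwise is louder, anticlockwise leads to a hard stop at off. Over 50 N harms it.
- off_mark (a point): The long white line at the off end of the printed scale on the top panel, 30 mm from the spindle's axis, front left of it. Its x axis points level from the spindle's axis outward through the mark: at the off stop the key, and the knob's pointer line, point this way.
- earbud_case: White earbud case, 27 x 58 x 40 mm; a bystander. Origin under its centre.
- pen_cup: Black pen cup with two markers standing in it, 52 x 76 mm, 104 mm high (145 mm with the markers); a bystander. Origin under its centre.
- note_pad: Small yellow note pad, 38 x 51 x 16 mm; a bystander. Origin under its centre.
- tape_roll: Roll of tape lying flat, 74 mm in diameter, 19 mm high; a bystander. Origin under its centre.
Mind the look-alikes: they are no part of the job. Leave any orange or turquoise look-alike of the knob alone.

How it is judged:
By the outcome, as a careful person would: the job done as asked, in the order asked, and still so for the second after the job is handed in, with the robot touching nothing.
It also fails if it takes over 67 s, if anything falls off the work surface, if the arm or the gripper's body presses on something with over 40 N, if the wrist force passes 120 N, or if a joint passes its speed limit or range.

### The arm

A 6-joint arm with a two-finger parallel gripper is mounted at the origin on a cart in front of the work surface, level with it; the furniture and walls round the work are solid. World frame = base frame: x ahead of the robot, y to its left, z up, the work surface at z = 0. Lengths are in m, angles in degrees, forces in N, time in s.
With the tool pointing down it reaches from about 0.275 to 0.725 m from the base axis. Payload 15.9 kg.
Tool frame: the origin (TCP) lies between the finger pads; the fingertips stand 14 mm ahead of it and the grasp point (between the pads) lies 5 mm behind it (arm.tip_extent is the distance from the TCP to the fingertips, in m); z points along the fingers, y is the line along which they close (so a half turn about z gives the same grasp; the last joint's range is limited). The gripper opens to 85 mm and grips with 20 to 120 N. Pads are 22 mm wide; open, the fingers measure 114 mm over their backs; the gripper's body (76 mm by 85 mm) begins 54 mm behind the grasp point. The pads swing forward as they close: fully open they stand 13 mm farther back than shut.
Start: joints at [-65.718, 12.198, -1.971, 75.831, 0, 90], TCP at [0.206, -0.456, 0.245] pointing down, gripper open.
Joint ranges: [-170.91, 170.91], [-42.67, 98.43], [-65.05, 77.54], [-120.47, 116.71], [-90, 82.35], [-180, 180]. Speed limits (degrees/s): [108.29, 108.29, 136.94, 147.25, 180, 180].

### API

Orientations are given as [roll, pitch, yaw] about the fixed x, y, z axes, in that order (R = Rz(yaw) Ry(pitch) Rx(roll)).
In Python, from rig import arm gives the robot as it stands.
- The arm moves only by the tool servo_tool, never from a script. Its argument "series" is a list of rows, each a list of 3 entries, a list of its own where there are three numbers: the opening, from 0 (shut) to 1 (fully open), then the shift along the tool's x, y, z in cm, then the turn, a rotation vector about the tool's x, y, z in degrees. A call has 1 to 20 rows; each row is the pose to reach, as a shift and turn from the pose commanded when the call began, along the tool's axes at that moment; what a row does not reach only later rows make up. A row lasts 1/8 s, in which the tool goes at most 62.5 mm and 10.7 degrees, less where a joint would pass 70% of its speed; a pose out of reach is approached as far as the arm can. A call with a gripper value outside its range is refused whole. The fingers move at their own pace and stop on an object; "grip_force" is the grip in N (left out, the last holds). Time passes only in rows, so rows that repeat a pose let the fingers close. It gives the time, the measured TCP pose, the force, the opening and the grip force at its end, in the units of the state.
- arm.sense(): the state, without advancing time (a new reading comes with each control period).
- arm.grab_frame(name): name is "scene" or "side" or "wrist"; returns a dict with "pixels" (420x560x3 uint8, red, green, blue), "vfov" (degrees; the focal length in pixels is half the picture's height over the tangent of half this angle, whatever the lens; pixels are square), "cx", "cy" (the principal point, pixels), "cam_to_world" (4x4, takes a point from camera to world coordinates). Camera axes: x right, y up, looking along -z (the intrinsics and any distortion apply to the point x, -y, -z); pixel columns grow to the right and rows downward; lengths in m; the calibration is good to about 2 mm. The wrist camera is an equidistant fisheye: a pixel r from the principal point sees the ray r / f radians off the axis. A picture is of the moment at which its call begins. There is no depth.
- arm.job_done(): hands the job in; it is judged then, once.
The state is a dict: "time_s": time; "joint_pos": joint angles; "joint_vel": joint speeds; "tau": joint torques, N m; "ee_pos": TCP position; "orientation": TCP orientation; "wrist_force": force on the tool from outside, world axes, zero at the start; "moment": the same for the moment, N m; "opening": finger opening in m; "grip_force": force on a finger pad.
Only numpy, scipy, OpenCV 4.12 (cv2) and the standard library are available. Lean on these libraries where they do the work, as an engineer would, in place of code of your own. Each camera call takes 0.05 s, during which the arm holds its last target. There are 200 camera calls.

## Working session

There is one attempt and no reset: what is moved stays moved. The work goes in short steps, Python scripts to look and compute and a tool call to move; the robot and the scene stay as the last step left them, time stands still between calls to the robot, and variables do not carry over. Pictures are saved under pics/ and viewed, at most 10 in all, crops included, and the job is handed in when it is done.

Besides the shell and the picture viewer there is one more tool, called after "Emit:" by a JSON object that holds its "api" and its "payload". servo_tool: Moves the arm, as the interface text tells. Its arguments: {"type":"object","properties":{"series":{"type":"array"},"grip_force":{"type":"number"}},"required":["series"]}

```bash
mkdir -p pics
cat > h.py <<'E'
import numpy as np, cv2
from rig import arm
def grab(n,fn=None):
    f=arm.grab_frame(n)
    if fn: cv2.imwrite('pics/'+fn,cv2.cvtColor(f['pixels'],cv2.COLOR_RGB2BGR))
    return f
def foc(f): return 210/np.tan(np.radians(f['vfov']/2))
def ray(f,u,v,fish=False):
    F=foc(f);x=(u-f['cx']);y=(v-f['cy'])
    if fish:
        r=np.hypot(x,y);t=r/F;s=np.sin(t)/max(r,1e-9)
        d=np.array([x*s,-y*s,-np.cos(t)])
    else: d=np.array([x/F,-y/F,-1])
    M=np.array(f['cam_to_world']); return M[:3,3],M[:3,:3]@d
def plane(f,u,v,z,fish=False):
    o,d=ray(f,u,v,fish); return o+d*(z-o[2])/d[2]
def proj(f,p,fish=False):
    M=np.array(f['cam_to_world']);c=M[:3,:3].T@(np.array(p)-M[:3,3]);F=foc(f)
    x,y,z=c[0],-c[1],-c[2]
    if fish:
        r=np.hypot(x,y);t=np.arctan2(r,z);k=F*t/max(r,1e-9)
    else:k=F/z
    return f['cx']+x*k,f['cy']+y*k
E
python3 - <<'E'
from h import *
for n in ('scene','side','wrist'):
    f=grab(n,n+'0.png'); print(n,f['vfov'],f['cx'],f['cy'],np.round(f['cam_to_world'],3).tolist())
a=cv2.imread('pics/scene0.png');b=cv2.imread('pics/side0.png')
print(arm.sense(), arm.tip_extent)
E
```

```text
scene 47.44971209746349 285.07255458709585 206.15657987703702 [[-0.107, 0.788, -0.606, -0.308], [-0.994, -0.076, 0.076, 0.084], [0.014, 0.61, 0.792, 1.211], [0.0, 0.0, 0.0, 1.0]]
side 55.963548563535575 279.01073714910854 209.37101196054854 [[-0.941, 0.157, -0.299, 0.281], [-0.338, -0.391, 0.856, 0.752], [0.018, 0.907, 0.421, 0.457], [0.0, 0.0, 0.0, 1.0]]
wrist 65.70646984690485 279.17493786399405 205.57377029594477 [[0.41, 0.868, 0.281, 0.277], [-0.912, 0.391, 0.125, -0.423], [-0.002, -0.308, 0.951, 0.374], [0.0, 0.0, 0.0, 1.0]]
{'time_s': 0.15, 'joint_pos': array([-6.57207435e+01,  1.22186734e+01, -1.99841693e+00,  7.58309485e+01,
        5.69979618e-04,  8.99992519e+01]), 'joint_vel': array([-0.03070686, -0.00846194,  0.00746256, -0.00854889,  0.07624488,
        0.03984211]), 'tau': array([-4.05743076e-04, -6.86406755e+01,  4.87247729e+01,  1.31824758e-02,
       -3.28787655e-05, -1.72974168e-06]), 'ee_pos': array([ 0.205496  , -0.45555558,  0.24493765]), 'orientation': array([-1.79951961e+02, -5.70606691e-04,  2.42800042e+01]), 'wrist_force': array([ 0.27837049,  0.14297509, -0.65550392]), 'moment': array([-0.00356878, -0.01288998,  0.02710253]), 'grip_force': 0.0, 'opening': 0.08558805762091458} 0.014
```

View pics/scene0.png

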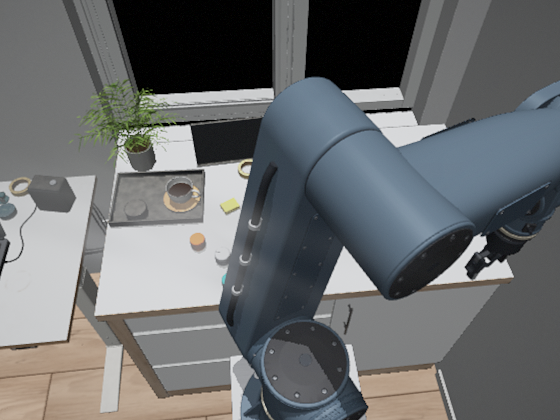

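View pics/side0.png

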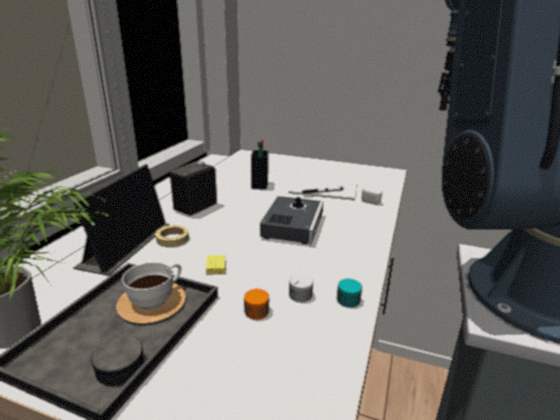

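The side view shows the orange look-alike at (257,303), the silver knob at (301,287), the turquoise look-alike at (349,292), the amp with its spindle at (298,201) and the earbud case at (372,195). The silver one matches the aluminium description. I'll confirm that in an enlarged crop and cast rays.

Run:
```python
from h import *
f=grab('side'); p=f['pixels']
a=cv2.resize(p[265:315,235:375],None,fx=5.7,fy=5.7,interpolation=cv2.INTER_CUBIC)
b=cv2.resize(p[180:245,255:395],None,fx=5.7,fy=5.7,interpolation=cv2.INTER_CUBIC)[:, :]
o=np.vstack([a[:, :798],b[:310,:798]]);o=o[:600]
cv2.imwrite('pics/c1.png',cv2.cvtColor(o,cv2.COLOR_RGB2BGR))
for n,u,v,z in [('knobtop',301,281,.036),('spindle tip',298,198,.07),('turq',349,286,.036),('orange',257,296,.036),('earbud',372,190,.04),('pen',260,150,.104),('note',216,265,.01),('ampbox c',293,210,.046)]:
    q=plane(f,u,v,z);print(n,q.round(3),np.hypot(*q[:2]).round(3))
```

```text
knobtop [0.438 0.173 0.036] 0.471
spindle tip [ 0.535 -0.115  0.07 ] 0.547
turq [0.353 0.157 0.036] 0.386
orange [0.496 0.242 0.036] 0.552
earbud [ 0.377 -0.316  0.04 ] 0.492
pen [ 0.735 -0.358  0.104] 0.818
note [0.627 0.146 0.01 ] 0.644
ampbox c [ 0.54  -0.093  0.046] 0.548
```

View pics/c1.png

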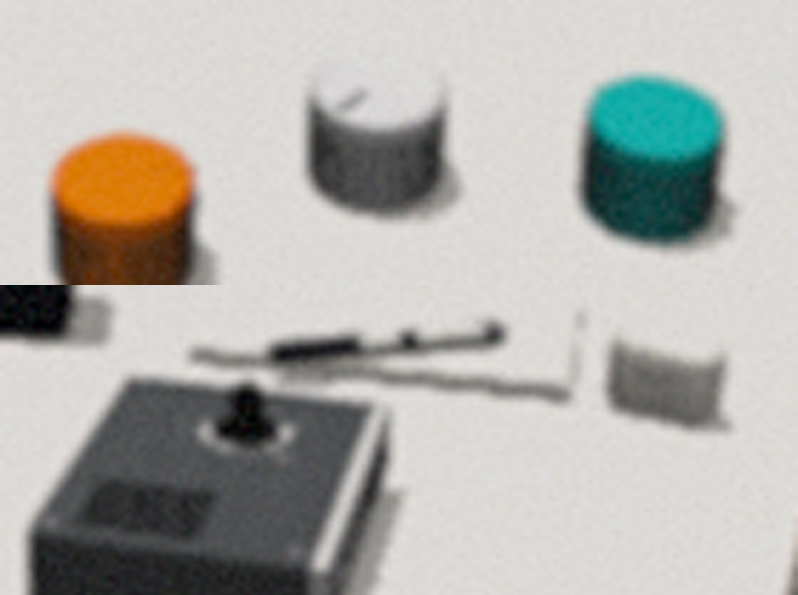

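The crop confirms the plain silver knob at (301,287): it is the only one with a pointer line and aluminium flutes. Next I move over the amp for a close look.

Emit:
{"api": "servo_tool", "payload": {"series": [[1,[41.5,-20.2,0],[0,0,0]],[1,[41.5,-20.2,0],[0,0,0]],[1,[41.5,-20.2,0],[0,0,0]],[1,[41.5,-20.2,0],[0,0,0]],[1,[41.5,-20.2,0],[0,0,0]],[1,[41.5,-20.2,0],[0,0,0]],[1,[41.5,-20.2,0],[0,0,0]],[1,[41.5,-20.2,0],[0,0,0]],[1,[41.5,-20.2,0],[0,0,0]],[1,[41.5,-20.2,0],[0,0,0]]]}}

```text
time_s: 1.45
ee_pos: [0.5004, -0.1014, 0.2452]
orientation: [-180.0, 0.0, 24.3]
wrist_force: [-1.3, 0.1, 0.6]
opening: 0.0855
grip_force: 0.0
```

Run:
```python
from h import *
s=arm.sense();print(s['time_s'],s['joint_pos'].round(1),s['ee_pos'],s['orientation'])
f=grab('wrist','w1.png');print(np.round(f['cam_to_world'],3).tolist())
print('proj',proj(f,(.535,-.115,.07),1),proj(f,(.438,.173,.036),1))
g=grab('scene')
cv2.imwrite('pics/scene1.png',cv2.cvtColor(g['pixels'],cv2.COLOR_RGB2BGR))
```

```text
1.45 [-11.4  13.5  -0.4  76.2  -0.  144.3] [ 0.50039277 -0.10139107  0.24520258] [-1.79995599e+02  2.60109751e-02  2.42722087e+01]
[[0.41, 0.868, 0.281, 0.572], [-0.912, 0.39, 0.125, -0.069], [-0.001, -0.308, 0.951, 0.374], [0.0, 0.0, 0.0, 1.0]]
proj (np.float64(307.6920840587811), np.float64(159.51597367587723)) (np.float64(55.534317557225194), np.float64(138.6723746499453))
```

View pics/w1.png

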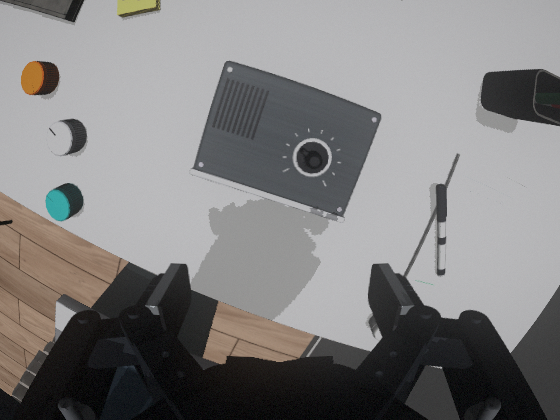

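The wrist view shows the amp with its spindle at (312,156) inside a white ring, the long off line near (288,170), the silver knob at (67,137) and the turquoise and orange look-alikes either side of it. I'll enlarge the spindle and measure.

Run:
```python
from h import *
f=grab('wrist'); p=f['pixels']
a=cv2.resize(p[120:190,275:350],None,fx=8,fy=8,interpolation=cv2.INTER_CUBIC)
b=cv2.resize(p[115:160,40:95],None,fx=3.6,fy=3.6,interpolation=cv2.INTER_CUBIC)
o=np.zeros((560,800,3),np.uint8);o[:,:600]=a;o[:b.shape[0],600:600+b.shape[1]]=b
cv2.imwrite('pics/c2.png',cv2.cvtColor(o,cv2.COLOR_RGB2BGR))
g=cv2.cvtColor(p,cv2.COLOR_RGB2GRAY)
# white marks around the spindle, rectified onto panel plane
pts=[];
for v in range(120,192):
    for u in range(275,350):
        if g[v,u]>120: pts.append(np.r_[plane(f,u,v,.046,1)[:2],u,v])
pts=np.array(pts)
m=cv2.connectedComponentsWithStats((g[120:192,275:350]>115).astype(np.uint8),connectivity=8)
for i in range(1,m[0]):
    c=m[3][i]+[275,120]; print(m[2][i],c.round(1),plane(f,*c,.046,1).round(4))
# knob top
mk=cv2.inRange(g[115:160,40:95],0,255)
print('knob',plane(f,68,137,.036,1))
```

```text
[32  8  2  4  5] [307.8 129.4] [ 0.5602 -0.106   0.046 ]
[45 10  3  3  6] [320.8 131. ] [ 0.5643 -0.1187  0.046 ]
[20 13  3  4  7] [295.7 134.6] [ 0.5503 -0.0972  0.046 ]
[55 17  3  3  5] [331.2 138.2] [ 0.5622 -0.1315  0.046 ]
[ 17  18  40  39 410] [311.  156.4] [ 0.5364 -0.1208  0.046 ]
[11 24  3  2  5] [287.2 144.4] [ 0.5375 -0.0935  0.046 ]
[61 28  4  3  6] [337.7 149. ] [ 0.555  -0.1425  0.046 ]
[ 8 36  3  2  6] [284.  156.5] [ 0.5248 -0.0957  0.046 ]
[62 41  4  2  6] [338.2 161.7] [ 0.5433 -0.1488  0.046 ]
[ 8 48  6  4 11] [285.6 169.4] [ 0.5133 -0.1027  0.046 ]
[57 52  3  3  5] [332.8 173.2] [ 0.53   -0.1491  0.046 ]
[47 60  4  6 13] [323.5 182.4] [ 0.5171 -0.1446  0.046 ]
knob [0.44700521 0.1538825  0.036     ]
```

View pics/c2.png

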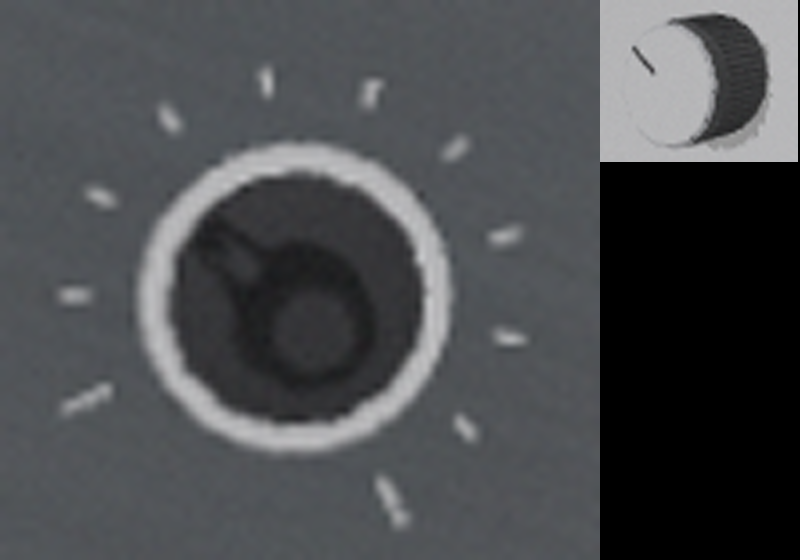

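```bash
cat > m.py <<'E'
from h import *
f=grab('wrist'); p=f['pixels'];g=cv2.cvtColor(p,cv2.COLOR_RGB2GRAY)
# ring centroid rectified
m=cv2.connectedComponentsWithStats((g[120:192,275:350]>115).astype(np.uint8))
i=1+np.argmax(m[2][1:,4]);vv,uu=np.where(m[1]==i)
P=np.array([plane(f,u+275,v+120,.046,1)[:2] for u,v in zip(uu,vv)])
A=np.c_[2*P,np.ones(len(P))];s=np.linalg.lstsq(A,(P**2).sum(1),rcond=None)[0]
c=s[:2];print('axis',c,'ring r',np.sqrt(s[2]+c@c))
ang=lambda q:np.degrees(np.arctan2(*(q[:2]-c)[::-1]))
o=plane(f,285.6,169.4,.046,1);print('off',ang(o),np.hypot(*(o[:2]-c)))
cp=lambda x,y:(275+x/8-.5,120+y/8-.5)
t=plane(f,*cp(312,325),.07,1);print('tip',t)
for q in [(208,232),(220,225),(200,245),(245,262),(228,245)]:
  for z in (.058,):
    k=plane(f,*cp(*q),z,1);print('key',q,ang(k).round(1),np.hypot(*(k[:2]-c)).round(4))
kc=plane(f,58.9,138.3,.036,1);a=plane(f,49.2,127.8,.036,1);b=plane(f,55.3,135.3,.036,1)
print('knob',kc,'mark',a,b,'yaw',np.degrees(np.arctan2(*(a-b)[1::-1])),np.degrees(np.arctan2(*(a-kc)[1::-1])),np.hypot(*(a-kc)[:2]))
E
python3 m.py
```

```text
axis [ 0.5360425  -0.12159922] ring r 0.01845572832944575
off 140.3351598146198 0.02954114573103144
tip [ 0.53678463 -0.12076478  0.07      ]
key (208, 232) 73.7 0.0161
key (220, 225) 67.7 0.0156
key (200, 245) 80.4 0.0159
key (245, 262) 72.7 0.0102
key (228, 245) 72.0 0.0132
knob [0.44061903 0.16758418 0.036     ] mark [0.44783735 0.18717644 0.036     ] [0.44221256 0.17442383 0.036     ] yaw 66.19916411606096 69.77482745077096 0.02087967430907072
```

The key shows at about 73°, the off line at 140° (inside the given range) and the knob's pointer at about 68°. Next I hover over the knob to check it from close by.

Emit:
{"api": "servo_tool", "payload": {"series": [[0.85,[5.6,-27,12],[0,0,-10]],[0.85,[5.6,-27,12],[0,0,-10]],[0.85,[5.6,-27,12],[0,0,-10]],[0.85,[5.6,-27,12],[0,0,-10]],[0.85,[5.6,-27,12],[0,0,-10]],[0.85,[5.6,-27,12],[0,0,-10]],[0.85,[5.6,-27,12],[0,0,-10]],[0.85,[5.6,-27,12],[0,0,-10]]]}}

```text
time_s: 2.65
ee_pos: [0.4415, 0.1672, 0.1259]
orientation: [180.0, -0.0, 34.2]
wrist_force: [-0.2, 0.3, 1.0]
opening: 0.0728
grip_force: 0.0
```

Run:
```python
from h import *
s=arm.sense();print(s['time_s'],s['joint_pos'].round(1),s['ee_pos'],s['orientation'],s['wrist_force'],s['moment'],s['opening'])
f=grab('wrist'); p=f['pixels']
u,v=map(int,proj(f,(.4406,.1676,.036),1));print(u,v)
cv2.imwrite('pics/w2.png',cv2.cvtColor(cv2.resize(p[max(v-70,0):v+70,u-90:u+90],None,fx=4.2,fy=4.2,interpolation=cv2.INTER_CUBIC),cv2.COLOR_RGB2BGR))
```

```text
2.65 [ 20.8  12.2 -19.7  58.1  -0.  166.6] [0.44147839 0.16720955 0.12586599] [ 1.79978261e+02 -4.96290675e-02  3.41827921e+01] [-0.2165742   0.25757746  0.99724671] [-0.05142382 -0.01687158  0.00471093] 0.07277312816435044
278 216
```

View pics/w2.png

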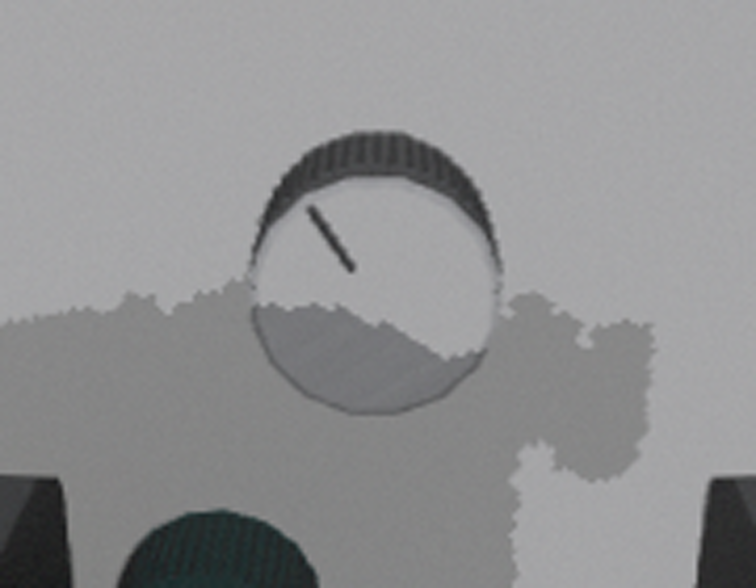

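The knob's top is an ellipse spanning crop x 252–498 and y 178–415. The pointer runs from (352,270) out to (312,208), and the fingers straddle the knob clear of the turquoise one.

Run:
```python
from h import *
f=grab('wrist')
P=lambda x,y:plane(f,188+x/4.2-.4,146+y/4.2-.4,.036,1)
L,R,T,B=P(252,296),P(498,296),P(375,178),P(375,415)
print('diam',np.linalg.norm(L-R),np.linalg.norm(T-B));c=(L+R+T+B)/4
a,b=P(312,208),P(352,270)
print(c,np.degrees(np.arctan2(*(a-b)[1::-1])),np.degrees(np.arctan2(*(a-c)[1::-1])),np.linalg.norm(a-c))
s=arm.sense();y=np.radians(s['orientation'][2]);d=c[:2]-s['ee_pos'][:2]
print('tool shift',d@[np.cos(y),np.sin(y)],d@[np.sin(y),-np.cos(y)],s['ee_pos'][2])
```

```text
diam 0.042008709147101905 0.043041992686026244
[0.43997646 0.16871976 0.036     ] 65.27110139845522 67.3469325510349 0.019108256455733764
tool shift -0.00042475020117197014 -0.0019342414475719532 0.12575406797599417
```

Emit:
{"api": "servo_tool", "payload": {"series": [[0.85,[0,-0.2,5],[0,0,0]],[0.85,[0,-0.2,9],[0,0,0]],[0.85,[0,-0.2,10.4],[0,0,0]],[0.85,[0,-0.2,10.4],[0,0,0]],[0.45,[0,-0.2,10.4],[0,0,0]],[0.3,[0,-0.2,10.4],[0,0,0]],[0.3,[0,-0.2,10.4],[0,0,0]],[0.3,[0,-0.2,10.4],[0,0,0]],[0.3,[0,-0.2,10.4],[0,0,0]]], "grip_force": 50}}

```text
time_s: 3.88
ee_pos: [0.4408, 0.1702, 0.0229]
orientation: [180.0, -0.1, 34.3]
wrist_force: [-3.3, -2.3, 13.0]
opening: 0.0425
grip_force: 48.8
```

Emit:
{"api": "servo_tool", "payload": {"series": [[0.3,[0,0,-2],[0,0,0]],[0.3,[0,0,-6],[0,0,0]],[0.3,[0,0,-10],[0,0,0]],[0.3,[-2.1,7.3,-10],[0,0,-2]],[0.3,[-4.2,13,-10],[0,0,-4]],[0.3,[-5.6,18,-10],[0,0,-6]],[0.3,[-7,23,-10],[0,0,-6]],[0.3,[-8,27.5,-10],[0,0,-6]],[0.3,[-8.5,29.4,-10],[0,0,-6]],[0.3,[-8.5,29.4,-10],[0,0,-6]],[0.3,[-8.5,29.4,-10],[0,0,-6]]]}}

```text
time_s: 5.25
ee_pos: [0.5348, -0.12, 0.1215]
orientation: [-180.0, -0.0, 40.3]
wrist_force: [-0.5, 0.4, -1.4]
opening: 0.0422
grip_force: 51.3
```

Run:
```python
from h import *
s=arm.sense();print(s['time_s'],s['joint_pos'].round(1),s['ee_pos'],s['orientation'],s['wrist_force'],s['moment'],s['opening'])
f=grab('wrist'); p=f['pixels']
e=s['ee_pos'];u,v=map(int,proj(f,e+[0,0,.014],1));print(u,v)
v0=max(min(v-70,280),0)
print('origin',u-90,v0)
cv2.imwrite('pics/w3.png',cv2.cvtColor(cv2.resize(p[v0:v0+140,u-90:u+90],None,fx=4.2,fy=4.2,interpolation=cv2.INTER_CUBIC),cv2.COLOR_RGB2BGR))
```

```text
5.25 [-12.7  20.9  -8.5  60.7   0.  127. ] [ 0.53481327 -0.11996023  0.12151577] [-1.79982745e+02 -8.86193610e-03  4.03245422e+01] [-0.51508756  0.41397829 -1.38755894] [ 0.06077398 -0.03223775  0.03339399] 0.04224294363790341
280 298
origin 190 228
```

View pics/w3.png

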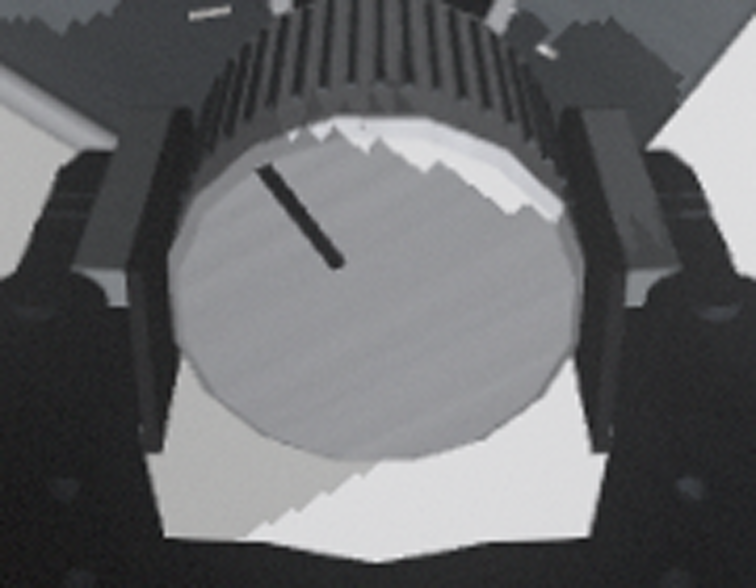

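The knob is upright in the pads. Its top spans crop x 172–583 and y 115–460, with the pointer from (340,266) out to (262,170).

Run:
```python
from h import *
f=grab('wrist');s=arm.sense();e=s['ee_pos']
P=lambda x,y:plane(f,190+x/4.2-.4,228+y/4.2-.4,e[2]+.0131,1)
L,R,T,B=P(172,288),P(583,288),P(377,115),P(377,460)
print('diam',np.linalg.norm(L-R),np.linalg.norm(T-B));c=(L+R+T+B)/4
a,b=P(262,170),P(340,266)
print(c,e,np.degrees(np.arctan2(*(a-b)[1::-1])),np.degrees(np.arctan2(*(a-c)[1::-1])),np.linalg.norm(a-c))
y=np.radians(s['orientation'][2])
for ax in ([.5360,-.1216],[.5368,-.1208]):
  d=np.array(ax)-c[:2];print('tool shift',d@[np.cos(y),np.sin(y)],d@[np.sin(y),-np.cos(y)])
```

```text
diam 0.04185734423456931 0.04301521057423467
[ 0.53438362 -0.11982402  0.13464205] [ 0.53488086 -0.11982041  0.12154205] 74.20124277378987 77.33907796835202 0.018494816028915124
tool shift 8.147514216080783e-05 0.002400033537009361
tool shift 0.0012091412476080807 0.0023085504531883136
```

Emit:
{"api": "servo_tool", "payload": {"series": [[0.3,[0.05,0.2,0],[0,0,1]],[0.3,[0.05,0.2,1.5],[0,0,1]],[0.3,[0.05,0.2,2.6],[0,0,1]],[0.3,[0.05,0.2,3],[0,0,1]],[0.3,[0.05,0.2,3.3],[0,0,1]],[0.3,[0.05,0.2,3.6],[0,0,1]],[0.3,[0.05,0.2,3.8],[0,0,1]],[0.3,[0.05,0.2,3.8],[0,0,1]]]}}

```text
time_s: 6.35
ee_pos: [0.5369, -0.1221, 0.0833]
orientation: [180.0, -0.0, 39.3]
wrist_force: [3.4, 2.2, -3.3]
opening: 0.0427
grip_force: 51.2
```

Emit:
{"api": "servo_tool", "payload": {"series": [[0.3,[0,0,0.15],[0,0,0]],[0.3,[0,0,0.3],[0,0,0]],[0.3,[0,0,0.3],[0,0,0]]]}}

```text
time_s: 6.72
ee_pos: [0.5369, -0.1221, 0.0802]
orientation: [180.0, -0.0, 39.3]
wrist_force: [4.8, 3.9, -1.5]
opening: 0.0423
grip_force: 51.2
```

Emit:
{"api": "servo_tool", "payload": {"series": [[0.3,[0.03,0,0.1],[0,0,0]],[0.3,[0.03,0,0.2],[0,0,0]],[0.3,[0.03,0,0.2],[0,0,0]]]}}

```text
time_s: 7.1
ee_pos: [0.537, -0.122, 0.0782]
orientation: [-180.0, -0.0, 39.3]
wrist_force: [2.6, 3.4, -0.9]
opening: 0.0424
grip_force: 51.3
```

Emit:
{"api": "servo_tool", "payload": {"series": [[0.3,[0.02,0,0.15],[0,0,0]],[0.3,[0.02,0,0.3],[0,0,0]],[0.3,[0.02,0,0.3],[0,0,0]]]}}

```text
time_s: 7.48
ee_pos: [0.5371, -0.1218, 0.0751]
orientation: [-180.0, 0.0, 39.3]
wrist_force: [4.0, 4.1, -2.5]
opening: 0.0422
grip_force: 51.3
```

Emit:
{"api": "servo_tool", "payload": {"series": [[0.3,[0.02,0,0.15],[0,0,0]],[0.3,[0.02,0,0.25],[0,0,0]],[0.3,[0.02,0,0.3],[0,0,0]],[0.3,[0.02,0,0.3],[0,0,0]]]}}

```text
time_s: 7.98
ee_pos: [0.5372, -0.1217, 0.0722]
orientation: [-180.0, 0.0, 39.3]
wrist_force: [2.7, 4.3, -0.1]
opening: 0.0424
grip_force: 51.3
```

Emit:
{"api": "servo_tool", "payload": {"series": [[0.3,[0.02,0,0.05],[0,0,0]],[0.3,[0.02,0,0.1],[0,0,0]],[0.3,[0.02,0,0.1],[0,0,0]]]}}

```text
time_s: 8.35
ee_pos: [0.5376, -0.1215, 0.0719]
orientation: [180.0, -0.0, 39.3]
wrist_force: [-1.8, 5.3, 9.6]
opening: 0.0422
grip_force: 52.3
```

Emit:
{"api": "servo_tool", "payload": {"series": [[0.3,[0,0,-0.05],[0,0,-6]],[0.3,[0,0,-0.05],[0,0,-12]],[0.3,[0,0,-0.05],[0,0,-20]],[0.3,[0,0,-0.05],[0,0,-28]],[0.3,[0,0,-0.05],[0,0,-36]],[0.3,[0,0,-0.05],[0,0,-44]],[0.3,[0,0,-0.05],[0,0,-52]],[0.3,[0,0,-0.05],[0,0,-56]],[0.3,[0,0,-0.05],[0,0,-58]],[0.3,[0,0,-0.05],[0,0,-58]]]}}

```text
time_s: 9.6
ee_pos: [0.5375, -0.1211, 0.072]
orientation: [180.0, -0.1, 97.3]
wrist_force: [0.1, 8.1, 5.5]
opening: 0.0423
grip_force: 51.8
```

Run:
```python
from h import *
s=arm.sense();print(s['time_s'],s['joint_pos'].round(1),s['ee_pos'],s['orientation'],s['wrist_force'],s['moment'],s['opening'])
```

```text
9.6 [-12.7  23.4 -12.3  54.2   0.1  69.9] [ 0.53746046 -0.12110882  0.07201921] [ 1.79982883e+02 -5.16962608e-02  9.73325295e+01] [0.07934145 8.07435489 5.51340558] [ 1.71638679 -0.09532912 -0.0525858 ] 0.042305349810302845
```

Emit:
{"api": "servo_tool", "payload": {"series": [[0.3,[0.05,0,0],[0,0,-1]],[0.3,[0.05,0,0],[0,0,-3]],[0.3,[0.05,0,0],[0,0,-5]],[0.3,[0.05,0,0],[0,0,-5]]]}}

```text
time_s: 10.1
ee_pos: [0.5374, -0.1209, 0.072]
orientation: [180.0, -0.0, 102.3]
wrist_force: [1.1, 6.2, 5.0]
opening: 0.0424
grip_force: 51.7
```

```bash
cat > st.py <<'E'
from h import *
s=arm.sense();print(s['time_s'],s['ee_pos'],s['orientation'],s['wrist_force'],s['moment'])
E
python3 st.py
```

```text
10.1 [ 0.53737714 -0.12089581  0.07201274] [ 1.79987995e+02 -2.14068659e-02  1.02319630e+02] [1.07489526 6.18026832 5.04816454] [ 1.17620875 -0.0535225  -0.03369394]
```

Emit:
{"api": "servo_tool", "payload": {"series": [[0.3,[0.02,0,0],[0,0,-1]],[0.3,[0.02,0,0],[0,0,-2]],[0.3,[0.02,0,0],[0,0,-3]],[0.3,[0.02,0,0],[0,0,-3]]]}}

```text
time_s: 10.6
ee_pos: [0.5373, -0.1208, 0.072]
orientation: [180.0, -0.0, 105.3]
wrist_force: [-0.0, 4.9, 5.6]
opening: 0.0425
grip_force: 51.7
```

```bash
python3 st.py
```

```text
10.6 [ 0.53732286 -0.12081786  0.07200709] [ 1.79993796e+02 -4.63719849e-03  1.05299950e+02] [-0.04108434  4.94903544  5.56924746] [ 0.99032785 -0.04160063 -0.05154532]
```

Emit:
{"api": "servo_tool", "payload": {"series": [[0.3,[0.02,0,0],[0,0,-1]],[0.3,[0.02,0,0],[0,0,-2]],[0.3,[0.02,0,0],[0,0,-2]]]}}

```text
time_s: 10.98
ee_pos: [0.5373, -0.1207, 0.072]
orientation: [180.0, 0.0, 107.3]
wrist_force: [-0.3, 3.2, 5.4]
opening: 0.0424
grip_force: 51.7
```

```bash
python3 st.py
```

```text
10.975 [ 0.53725524 -0.12074113  0.07197654] [1.79998593e+02 4.25989377e-03 1.07307754e+02] [-0.3115942   3.15812421  5.4458004 ] [ 0.88788791  0.03733259 -0.10238957]
```

Emit:
{"api": "servo_tool", "payload": {"series": [[0.3,[0.01,0,0],[0,0,-1]],[0.3,[0.01,0,0],[0,0,-2]],[0.3,[0.01,0,0],[0,0,-2]]]}}

```text
time_s: 11.35
ee_pos: [0.5372, -0.1207, 0.072]
orientation: [-180.0, 0.0, 109.3]
wrist_force: [0.3, 4.5, 5.9]
opening: 0.0424
grip_force: 51.7
```

```bash
python3 st.py
```

```text
11.35 [ 0.53722284 -0.12068588  0.07198361] [-1.79999238e+02  9.23246057e-03  1.09307546e+02] [0.27040574 4.45023967 5.91744906] [ 0.77598    -0.01401647 -0.07328556]
```

Emit:
{"api": "servo_tool", "payload": {"series": [[0.3,[0,0,0],[0,0,-1]],[0.3,[0,0,0],[0,0,-2]],[0.3,[0,0,0],[0,0,-2]]]}}

```text
time_s: 11.72
ee_pos: [0.5372, -0.1207, 0.072]
orientation: [-180.0, 0.0, 111.3]
wrist_force: [0.0, 4.3, 6.0]
opening: 0.0424
grip_force: 51.7
```

```bash
python3 st.py
python3 - <<'E'
from h import *
f=grab('wrist');s=arm.sense();e=s['ee_pos'];p=f['pixels']
u,v=map(int,proj(f,e+[0,0,.013],1));v0=max(min(v-100,220),0);u0=u-130
print(u0,v0)
cv2.imwrite('pics/w4.png',cv2.cvtColor(cv2.resize(p[v0:v0+195,u0:u0+260],None,fx=3,fy=3,interpolation=cv2.INTER_CUBIC),cv2.COLOR_RGB2BGR))
E
```

```text
11.725 [ 0.53720931 -0.12067821  0.07196459] [-1.79996883e+02  7.18724922e-03  1.11308444e+02] [0.0496396  4.25981808 5.99872412] [ 0.80251663  0.03702969 -0.06536426]
150 198
```

View pics/w4.png

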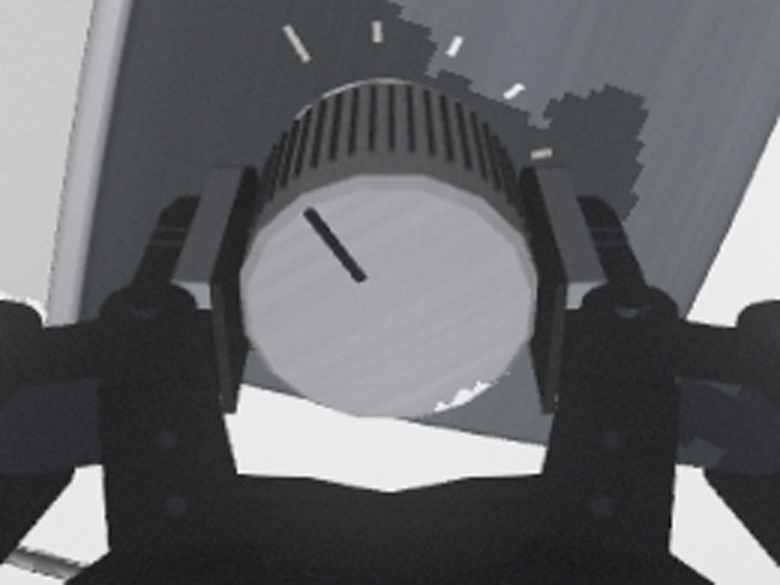

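The picture shows the knob seated at panel level, with the long off line from (307,60) to (286,27) and the pointer from (362,280) to (310,210). I'll measure both.

Run:
```python
from h import *
f=grab('wrist');s=arm.sense();e=s['ee_pos']
P=lambda x,y,z:plane(f,150+x/3-.4,198+y/3-.4,z,1)
z=.085
L,R,T,B=P(242,290,z),P(536,290,z),P(389,173,z),P(389,417,z)
c=(L+R+T+B)/4;print(c,np.linalg.norm(L-R),np.linalg.norm(T-B))
A=lambda q:np.degrees(np.arctan2(q[1],q[0]))
a,b=P(310,210,z),P(362,280,z);print('pointer',A(a-b),A(a-c),A(a-e),np.linalg.norm(a-c))
m,n=P(286,27,.046),P(307,60,.046);print('off',A(m-n),A((m+n)/2-c),A((m+n)/2-e),np.linalg.norm(((m+n)/2-c)[:2]))
```

```text
[ 0.53658932 -0.12025557  0.085     ] 0.04179492579443599 0.0425685479712195
pointer 142.7287755996126 147.7143872478465 147.5874740721328 0.017973130870757473
off 141.1292705807928 143.3375589725385 143.37067058111688 0.02931538014920394
```

Emit:
{"api": "servo_tool", "payload": {"series": [[0.3,[0,0,0],[0,0,-0.7]],[0.3,[0,0,0],[0,0,-1.5]],[0.3,[0,0,0],[0,0,-1.5]]]}}

```text
time_s: 12.2
ee_pos: [0.5372, -0.1206, 0.072]
orientation: [-180.0, 0.0, 112.8]
wrist_force: [-0.4, 4.3, 6.1]
opening: 0.0424
grip_force: 51.8
```

```bash
python3 st.py
```

```text
12.2 [ 0.53721246 -0.12062522  0.07198241] [-1.79999931e+02  2.23153095e-03  1.12803128e+02] [-0.38659845  4.29047751  6.12201569] [ 0.87040632  0.14031134 -0.12700147]
```

Emit:
{"api": "servo_tool", "payload": {"series": [[0.3,[0,0,0],[0,0,-0.7]],[0.3,[0,0,0],[0,0,-1.5]],[0.3,[0,0,0],[0,0,-1.5]]]}}

```text
time_s: 12.58
ee_pos: [0.5372, -0.1205, 0.072]
orientation: [180.0, -0.0, 114.3]
wrist_force: [-0.4, 4.7, 5.4]
opening: 0.0423
grip_force: 51.8
```

```bash
python3 st.py
```

```text
12.575 [ 0.53720747 -0.12050779  0.07199599] [ 1.79990512e+02 -1.28266411e-02  1.14304691e+02] [-0.35542847  4.67322256  5.36396003] [ 1.09526778  0.05042308 -0.2117478 ]
```

Emit:
{"api": "servo_tool", "payload": {"series": [[0.3,[0,0,0],[0,0,-0.7]],[0.3,[0,0,0],[0,0,-1.5]],[0.3,[0,0,0],[0,0,-1.5]]]}}

```text
time_s: 12.95
ee_pos: [0.5372, -0.1203, 0.072]
orientation: [180.0, -0.0, 115.8]
wrist_force: [-0.4, 7.5, 6.7]
opening: 0.0422
grip_force: 51.8
```

```bash
python3 st.py
```

```text
12.95 [ 0.53720985 -0.12032951  0.07199783] [ 1.79982738e+02 -2.94680176e-02  1.15805964e+02] [-0.4152764   7.54446549  6.73960984] [ 1.38284472 -0.02310388 -0.29216263]
```

The off stop is felt: the moment rises steadily, to 0.29 N m, with no more give. I'll ease the torsion, press lightly and let go.

Emit:
{"api": "servo_tool", "payload": {"series": [[0.3,[0.03,0,0.03],[0,0,1.5]],[0.3,[0.03,0,0.05],[0,0,2.5]],[0.3,[0.03,0,0.05],[0,0,2.5]],[0.6,[0.03,0,0.03],[0,0,2.5]],[0.8,[0.03,0,0],[0,0,2.5]],[0.9,[0.03,0,0],[0,0,2.5]],[0.9,[0.03,0,0],[0,0,2.5]],[0.9,[0.03,0,-2],[0,0,2.5]],[0.9,[0.03,0,-5],[0,0,2.5]],[0.9,[0.03,0,-9],[0,0,2.5]],[0.9,[0.03,0,-11],[0,0,2.5]],[0.9,[0.03,0,-11],[0,0,2.5]]]}}

```text
time_s: 14.45
ee_pos: [0.538, -0.1206, 0.1831]
orientation: [179.9, 0.1, 113.3]
wrist_force: [-0.3, -1.1, 0.9]
opening: 0.077
grip_force: 0.0
```

Run:
```python
from h import *
f=grab('wrist');p=f['pixels'];s=arm.sense();print(s['time_s'],s['ee_pos'],s['wrist_force'])
u,v=map(int,proj(f,(.537,-.121,.085),1));u0,v0=u-75,max(v-65,0);print(u0,v0)
cv2.imwrite('pics/w5.png',cv2.cvtColor(cv2.resize(p[v0:v0+115,u0:u0+150],None,fx=5,fy=5,interpolation=cv2.INTER_CUBIC),cv2.COLOR_RGB2BGR))
```

```text
14.5 [ 0.53733278 -0.12042985  0.18180901] [ 0.2004804   0.59114052 -1.35770754]
203 147
```

View pics/w5.png

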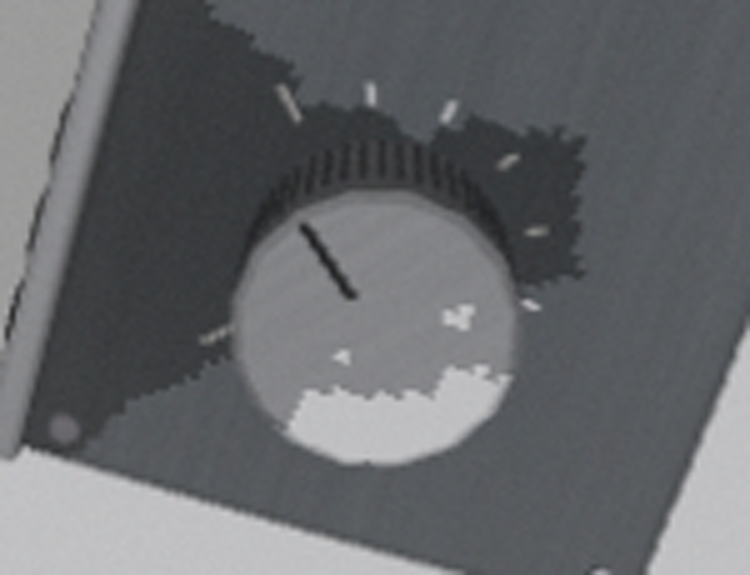

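The knob is seated and free. Its pointer runs from (352,297) to (303,225), next to the off line from (300,122) to (280,88). One last measurement of angle and height.

Run:
```python
from h import *
f=grab('wrist')
P=lambda x,y,z:plane(f,203+x/5-.4,147+y/5-.4,z,1)
A=lambda q:np.degrees(np.arctan2(q[1],q[0]))
for z in (.085,.094):
  L,R,T,B=P(235,325,z),P(518,325,z),P(377,188,z),P(377,465,z);c=(L+R+T+B)/4
  a,b=P(303,225,z),P(352,297,z);print(z,c,np.linalg.norm(L-R),np.linalg.norm(T-B),'ptr',A(a-b),A(a-c))
m,n=P(280,88,.046),P(300,122,.046);c=np.array([.5368,-.1206,0]);print('off',A(m-n),A((m+n)/2-c))
```

```text
0.085 [ 0.53576742 -0.12005646  0.085     ] 0.041673596039484354 0.04319376870100593 ptr 145.902956998397 147.29526718540689
0.094 [ 0.53456981 -0.11718523  0.094     ] 0.040013053919869195 0.04147265319743913 ptr 145.9029569983971 147.29526718540689
off 142.54602604295022 143.06654767434415
```

```bash
python3 -c "
from rig import arm
print(arm.job_done())"
```

```text
the job is handed in; nothing more can be done
None
```

The knob is back on its spindle, pressed fully home and turned down to the off stop. I let go and handed the job in at about 14.6 s. The keyway met the key at the first approach angle, so I didn't need the to-and-fro turning. The pointer reads about 3° past the off line, which matches the key's play.

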